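Hang the spice caddy on the kitchen rail and slide it to the stop

TASK

Hang the green spice caddy by both its hooks on the upper rail of the steel rack, putting it on at the open end where no guard bar is in the way. Then slide it along the rail, under the yellow guard bar, until it gently touches the red stop, and let go, leaving it hanging there against the stop. Leave the coffee tin, the mug and the pepper mill standing where they are.

Things in the scene. Friction and masses are not known exactly. Their poses are not given: they have to be found in the camera images.
- caddy: Loose spice caddy, about 0.4 kg, upright at the start. Origin: centre of the tray's underside; z up, -x front, +x back (hooks), y width. Lime tray 60 (x) by 110 (y) by 45 mm with two fixed jars (tops 92 mm up); pale wooden back board at x 26 to 34 mm, 110 mm wide, 150 mm high. Two steel hooks at its back, a wooden grip on top (205 mm high in all)
- caddy_grip (a point): Where to pinch the caddy's dark wooden grip across y from above: caddy frame (18, 0, 180) mm. The grip is 18 (x) by 24 (y) mm and rises from z = 150 to 205 mm
- caddy_hook (a point): Midway between the two hooks, under their arms: caddy frame (44, 0, 150) mm. Hooks 14 mm wide at y = +-48 mm: arms 6 mm thick (z 150 to 156 mm) run back from the board's top; lips hang down behind to z = 128 mm, flared backwards, rearmost x = 65 mm. Space for the rail between board and lips: 20 mm (x 34 to 54 mm)
- caddy_edge (a point): As caddy_hook but at the caddy's -y side, flush with board and hook: caddy frame (44, -55, 150) mm. This side meets the stop
- rack: Steel rack fixed to the worktop. Origin on the worktop below the rail's middle; y along the rail, -x towards the robot. Posts 18 mm thick at y = +-220 mm, feet 110 by 36 by 12 mm. Upper rail: 14 mm in diameter, axis at z = 190 mm. Rest bar: 14 mm, axis at z = 100 mm straight below; the hanging caddy's back leans on it, tilted about 4 degrees
- rail_mid (a point): Axis of the upper rail at its middle: rack frame (0, 0, 190) mm. Guard bar: yellow, 8 mm thick, axis 28 mm straight above the rail's, from the -y post (226 mm high) to a black ball (14 mm) at y = +20 mm; below it hooks can only be slid in (17 mm free height)
- rail_open (a point): Axis of the upper rail in its open part: rack frame (0, 120, 190) mm; good for the caddy's middle when hooking on. The rail is open from above from y = +20 mm to the +y post (202 mm high)
- stop: Red stop collar fixed on the upper rail under the guard bar, 32 mm in diameter, 20 mm long. Origin at its centre, on the rail's axis; y along the rail; its face for the caddy is at y = +10 mm
- coffee_tin: black coffee tin, 90 mm in diameter, 150 mm high, origin at the centre of its underside
- mug: white mug, 80 mm in diameter, 95 mm high, handle at its +y, origin at the centre of its underside
- pepper_mill: dark wooden pepper mill, 58 mm in diameter, 155 mm high, origin at the centre of its underside
There are look-alikes about, which are no part of the job. Of the things that look like the caddy, the largest one is meant.

How it is judged:
On the way, in this order (a step that is already met when the one before it is completed fails the run):
1. the caddy hangs with both hooks over the rail in its open part, weight on the rail (x of caddy_hook in the frame of rail_mid between -0.008 and 0.008 m and z of caddy_hook in the frame of rail_mid between 0.003 and 0.011 m and angle between the y axis of caddy and the y axis of rack, either way round below 0.08 rad and angle between caddy's own z axis and vertical below 0.2 rad and contact force between caddy and rack above 0.5 N and y of caddy_edge in the frame of rail_mid above 0.005 m), for 0.1 s.
2. the caddy, still on the rail, touches the red stop (x of caddy_hook in the frame of rail_mid between -0.008 and 0.008 m and z of caddy_hook in the frame of rail_mid between 0.003 and 0.011 m and angle between the y axis of caddy and the y axis of rack, either way round below 0.08 rad and angle between caddy's own z axis and vertical below 0.2 rad and contact force between caddy and rack above 0.5 N and contact force between caddy and stop above 0.5 N), for 0.05 s.
At the end, for the whole second after the job is handed in: The caddy hangs at rest with both hooks over the upper rail (hook arms on the rail within 4 mm, square to it within 0.08 rad, leaning less than 0.2 rad), its side within 4.5 mm of the red stop's face (x of caddy_hook in the frame of rail_mid between -0.008 and 0.008 m and z of caddy_hook in the frame of rail_mid between 0.003 and 0.011 m and angle between the y axis of caddy and the y axis of rack, either way round below 0.08 rad and angle between caddy's own z axis and vertical below 0.2 rad and contact force between caddy and rack above 0.5 N and y of caddy_edge in the frame of stop between 0.006 and 0.0145 m and linear speed of caddy below 0.02 m/s and angular speed of caddy below 0.1 rad/s); the robot touches nothing.
It fails at once if a bystander (coffee tin, mug, pepper mill) is moved by more than 25 mm (distance of any of coffee_tin, mug, pepper_mill from where it was at the start of the episode above 0.025 m).
It fails at once if the caddy is rammed against the stop (over 25 N) (contact force between caddy and stop above 25 N).
It also fails if it takes over 61 s, if anything falls off the work surface, if the arm or the gripper's body presses on something with over 40 N, if the wrist force passes 120 N, or if a joint passes its speed limit or range.

ROBOT

A 7-joint arm with a two-finger parallel gripper is mounted at the origin on the work surface. World frame = base frame: x ahead of the robot, y to its left, z up, the work surface at z = 0. Lengths are in m, angles in rad, forces in N, time in s.
With the tool pointing down it reaches from about 0.4 to 0.875 m from the base axis. Payload 19.3 kg.
Tool frame: the origin (TCP) lies at the very end of the fingers, on their centre line; the grasp point (between the pads) lies 19 mm behind it; z points along the fingers, y is the line along which they close (so a half turn about z gives the same grasp; the last joint's range is limited). The gripper opens to 85 mm and grips with 20 to 120 N. Pads are 22 mm wide; open, the fingers measure 114 mm over their backs; the gripper's body (76 mm by 85 mm) begins 54 mm behind the grasp point. The pads swing forward as they close: fully open they stand 13 mm farther back than shut.
Start: joints at [1.048, 0.521, -0.036, 1.599, 0.021, 1.021, -0.113], TCP at [0.273, -0.562, 0.195] pointing down, gripper open.
Joint ranges: [-2.91, 2.91], [-0.3, 2.13], [-1.5, 1.42], [0.17, 2.43], [-1.26, 4.41], [0.16, 1.93], [-2.52, 2.52]. Speed limits (rad/s): [1.89, 1.89, 2.39, 2.39, 3.01, 3.01, 3.01].

INTERFACE

Orientations are given as [roll, pitch, yaw] about the fixed x, y, z axes, in that order (R = Rz(yaw) Ry(pitch) Rx(roll)).
In Python, from workcell import monitor, optics, workorder gives the robot as it stands.
- The arm moves only by the tool apply_moves, never from a script. Its arguments are lists of equal length, an entry for each row: "linear": the shift along the tool's x, y, z each as a share of 0.1 m, from -1 to 1, a list of three; "delta_rot": the turn, a rotation vector about the tool's x, y, z each as a share of 120 degrees, from -1 to 1, a list of three. A call has exactly 5 rows; each row is the pose to reach, as a shift and turn from the pose commanded when the call began, along the tool's axes at that moment; what a row does not reach only later rows make up. A row lasts 1/12 s, in which the tool goes at most 41.7 mm and 7.16 degrees, less where a joint would pass 70% of its speed; a pose out of reach is approached as far as the arm can. A call with a number of a shift or a turn outside -1 to 1 is refused whole. A call with a gripper value outside its range is refused whole. "gripper" is the opening, from -1 (shut) to 1 (fully open), set as the call begins (left out, the last holds). The fingers move at their own pace and stop on an object; "force" is the grip in N (left out, the last holds). Time passes only in rows, so rows that repeat a pose let the fingers close, or fill a call up. It gives the time, the measured TCP pose, the force, the opening and the grip force at its end, in the units of the state.
- monitor.observe(): the state, without advancing time (a new reading comes with each control period).
- optics.grab_frame(name): name is "scene" or "top" or "wrist"; returns (picture, depth): 480x640x3 uint8, red, green, blue; 480x640 float32, m along the optical axis (not along the pixel's ray), 0 where there is no reading.
- optics.camera_info(name): a dict with "fx", "fy", "cx", "cy" (pixels), "rvec" (rotation vector, rad) and "tvec" (3), from world to camera coordinates, as OpenCV has them; the wrist camera has in their place "T_tool_cam" (4x4, takes a point from camera to tool coordinates, whose origin is the TCP and whose axes are the flange's). Camera axes: x right, y down, z forward; pixel columns grow to the right and rows downward; lengths in m; the calibration is good to about 2 mm. A picture is of the moment at which its call begins: read the wrist's pose just before it. camera_info takes no time and is no camera call.
- workorder.job_done(): hands the job in; it is judged then, once.
The state is a dict: "clock": time; "qpos": joint angles; "qd": joint speeds; "joint_efforts": joint torques, N m; "position": TCP position; "tool_rot": TCP orientation; "force": force on the tool from outside, world axes, zero at the start; "moment": the same for the moment, N m; "grip_width": finger opening in m; "finger_force": force on a finger pad.
Only numpy, scipy, OpenCV 4.12 (cv2) and the standard library are available. Lean on these libraries where they do the work, as an engineer would, in place of code of your own. Each camera call takes 0.05 s, during which the arm holds its last target. There are 200 camera calls.

## Working session

There is one attempt and no reset: what is moved stays moved. The work goes in short steps, Python scripts to look and compute and a tool call to move; the robot and the scene stay as the last step left them, time stands still between calls to the robot, and variables do not carry over. Pictures are saved under pics/ and viewed, at most 10 in all, crops included, and the job is handed in when it is done.

Besides the shell and the picture viewer there is one more tool, called after ">>>" by a JSON object that holds its "api" and its "payload". apply_moves: Moves the arm, as the interface text tells. Its arguments: {"type":"object","properties":{"linear":{"type":"array"},"delta_rot":{"type":"array"},"gripper":{"type":"number"},"force":{"type":"number"}},"required":["linear","delta_rot"]}

```bash
mkdir -p pics
cat > h.py <<'E'
import numpy as np, cv2, os
from workcell import monitor, optics, workorder
from scipy.spatial.transform import Rotation as R
def grab(n):
    s=monitor.observe(); rgb,d=optics.grab_frame(n); i=optics.camera_info(n)
    if n=='wrist':
        T=np.eye(4);T[:3,:3]=R.from_euler('xyz',s['tool_rot']).as_matrix();T[:3,3]=s['position'];C=T@np.array(i['T_tool_cam'])
    else:
        M=np.eye(4);M[:3,:3]=cv2.Rodrigues(np.array(i['rvec'],float))[0];M[:3,3]=np.ravel(i['tvec']);C=np.linalg.inv(M)
    np.savez(f'{n}.npz',rgb=rgb,d=d,C=C,K=[i['fx'],i['fy'],i['cx'],i['cy']])
    return rgb,d,C,(i['fx'],i['fy'],i['cx'],i['cy'])
def load(n):
    z=np.load(f'{n}.npz'); return z['rgb'],z['d'],z['C'],z['K']
def cloud(d,C,K):
    v,u=np.mgrid[:480,:640]
    P=np.stack([(u-K[2])/K[0]*d,(v-K[3])/K[1]*d,d],-1)
    P=P@C[:3,:3].T+C[:3,3]; P[d==0]=np.nan; return P
def save(n,rgb): cv2.imwrite(f'pics/{n}.png',rgb[...,::-1])
E
python3 - <<'E'
from h import *
for n in ['scene','top']:
    r,d,C,K=grab(n); save(n+'0',r); print(n,C.round(3).tolist(),K)
s=monitor.observe(); print({k:np.round(v,3).tolist() for k,v in s.items()})
E
```

```text
scene [[0.817, 0.394, -0.421, 1.063], [0.577, -0.58, 0.576, -0.773], [-0.017, -0.713, -0.701, 1.092], [0.0, 0.0, 0.0, 1.0]] (583.4779141607704, 583.4779141607704, 326.67748394285746, 253.59807426763402)
top [[-0.025, -0.986, 0.163, 0.312], [-1.0, 0.027, 0.005, 0.0], [-0.01, -0.163, -0.987, 1.367], [0.0, 0.0, 0.0, 1.0]] (460.82173335310375, 460.82173335310375, 317.5506242835673, 243.0575797411184)
{'clock': 0.1, 'qpos': [1.048, 0.522, -0.036, 1.6, 0.021, 1.021, -0.113], 'qd': [-0.001, -0.001, 0.001, -0.004, 0.002, -0.0, -0.001], 'joint_efforts': [0.006, -92.848, 1.985, -37.053, 0.018, 0.005, -0.0], 'position': [0.273, -0.562, 0.194], 'tool_rot': [-3.141, 0.0, 0.453], 'force': [-0.173, 0.307, -0.589], 'moment': [0.033, 0.007, -0.013], 'finger_force': 0.0, 'grip_width': 0.086}
```

View pics/scene0.png

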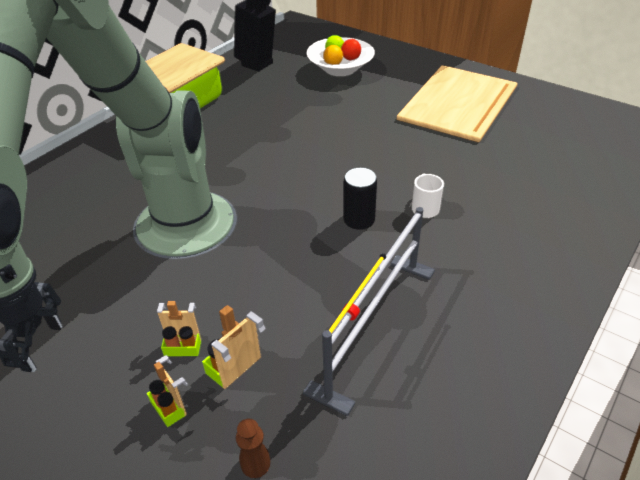

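View pics/top0.png

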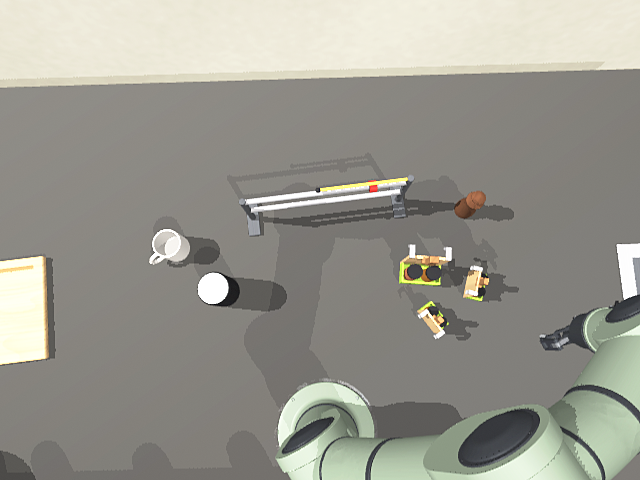

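Three caddy-like things in the top view: (425,265), (476,283) and (432,319). In the scene view they are at about (233,350), (180,330) and (166,395). The one at top (425,265) looks largest; I'll check this with an enlarged crop and measurements. The rack runs from (245,205) to (410,180) in the top view, with the red stop at (374,187). The mug is at (170,246), the tin at (214,289) and the mill at (470,205).

```bash
cat > m.py <<'E'
from h import *
out={}
for n in ['top','scene']:
    r,d,C,K=load(n); P=cloud(d,C,K); hsv=cv2.cvtColor(r,cv2.COLOR_RGB2HSV); H,S,V=[hsv[...,i].astype(int) for i in range(3)]
    ok=np.isfinite(P[...,0])&(P[...,0]>.3)&(P[...,0]<.95)&(abs(P[...,1])<.6)
    def rep(nm,m):
        Q=P[m&ok]
        if len(Q)>3: print(n,nm,len(Q),'med',np.median(Q,0).round(4),'p2',np.percentile(Q,2,axis=0).round(3),'p98',np.percentile(Q,98,axis=0).round(3))
    rep('red',(H<5)&(S>200)&(V>130)); 
    ye=(H>23)&(H<31)&(S>200)&(V>150); rep('yellow',ye&(P[...,2]>.1))
    m=((H>32)&(H<50)&(S>150)&(V>80)&ok).astype(np.uint8)
    m=cv2.morphologyEx(m,cv2.MORPH_CLOSE,np.ones((9,9)))
    k,l,st,c=cv2.connectedComponentsWithStats(m)
    for i in range(1,k):
        if st[i,4]>30: rep('lime%s'%c[i].round(),l==i)
    # rail/steel: grey pixels with height 0.17-0.2
    w=(S<50)&ok
    box=(P[...,0]>.6)
    for z0,z1,nm in [(.185,.2,'rail'),(.1,.11,'rest')]:
        q=w&box&(P[...,2]>z0)&(P[...,2]<z1)&(P[...,1]<.25)&(P[...,1]>-.3)
        rep(nm,q); Q=P[q]
        if len(Q)>10:
            vx,vy,x0,y0=cv2.fitLine(Q[:,:2].astype(np.float32),cv2.DIST_HUBER,0,.01,.01).ravel(); print('  line dir',vx/vy,'x at y=0',x0-y0*vx/vy,'z',np.percentile(Q[:,2],[5,50,95]))
    q=w&(V>150)&(P[...,0]<.64)&(P[...,1]<-.1)&(P[...,2]>.07)
    k,l,st,c=cv2.connectedComponentsWithStats((q&ok).astype(np.uint8))
    for i in range(1,k):
        if st[i,4]>8: rep('hook%s'%c[i].round(),l==i)
r,_,_,_=load('scene'); a=cv2.resize(r[280:440,130:290],(560,560),interpolation=cv2.INTER_CUBIC)
save('crop1',a)
E
python3 m.py
```

```text
top red 10 med [ 0.6408 -0.1435  0.1993] p2 [ 0.639 -0.149  0.194] p98 [ 0.652 -0.134  0.208]
top lime[414. 277.] 267 med [ 0.4167 -0.2569  0.0328] p2 [ 0.403 -0.336 -0.001] p98 [ 0.466 -0.23   0.09 ]
top lime[476. 298.] 39 med [ 0.362  -0.4474  0.0301] p2 [ 0.355 -0.459  0.005] p98 [ 0.365 -0.419  0.064]
top lime[428. 305.] 42 med [ 0.3448 -0.3081  0.0182] p2 [ 0.334 -0.321 -0.001] p98 [ 0.354 -0.284  0.067]
top rail 684 med [0.6363 0.0255 0.1954] p2 [ 0.615 -0.225  0.188] p98 [0.66  0.196 0.199]
  line dir -0.09115314 x at y=0 0.6371468 z [0.18931966 0.1954082  0.19904717]
top rest 668 med [ 0.6407 -0.0172  0.1054] p2 [ 0.617 -0.223  0.101] p98 [0.664 0.189 0.109]
  line dir -0.1006057 x at y=0 0.63852453 z [0.10148935 0.10544238 0.10899137]
top hook[411. 251.] 76 med [ 0.4844 -0.2412  0.1556] p2 [ 0.468 -0.249  0.134] p98 [ 0.503 -0.235  0.16 ]
top hook[447. 254.] 89 med [ 0.4739 -0.3364  0.1557] p2 [ 0.458 -0.346  0.145] p98 [ 0.491 -0.317  0.161]
top hook[419. 257.] 13 med [ 0.4692 -0.2625  0.1509] p2 [ 0.466 -0.27   0.148] p98 [ 0.472 -0.256  0.154]
top hook[477. 271.] 61 med [
[... 1539 characters left out ...]
2 [ 0.315 -0.283  0.102] p98 [ 0.332 -0.261  0.114]
scene hook[254. 317.] 95 med [ 0.4842 -0.2422  0.1565] p2 [ 0.469 -0.249  0.153] p98 [ 0.501 -0.234  0.16 ]
scene hook[262. 328.] 23 med [ 0.5035 -0.2434  0.1348] p2 [ 0.501 -0.249  0.129] p98 [ 0.507 -0.237  0.141]
scene hook[219. 346.] 110 med [ 0.4762 -0.3374  0.1565] p2 [ 0.459 -0.344  0.151] p98 [ 0.492 -0.328  0.16 ]
scene hook[227. 358.] 32 med [ 0.4933 -0.3387  0.1335] p2 [ 0.468 -0.345  0.082] p98 [ 0.496 -0.314  0.14 ]
scene hook[162. 359.] 46 med [ 0.3736 -0.4067  0.1111] p2 [ 0.366 -0.416  0.108] p98 [ 0.381 -0.398  0.115]
scene hook[178. 382.] 63 med [ 0.439  -0.4266  0.1113] p2 [ 0.432 -0.438  0.107] p98 [ 0.446 -0.415  0.114]
```

View pics/crop1.png

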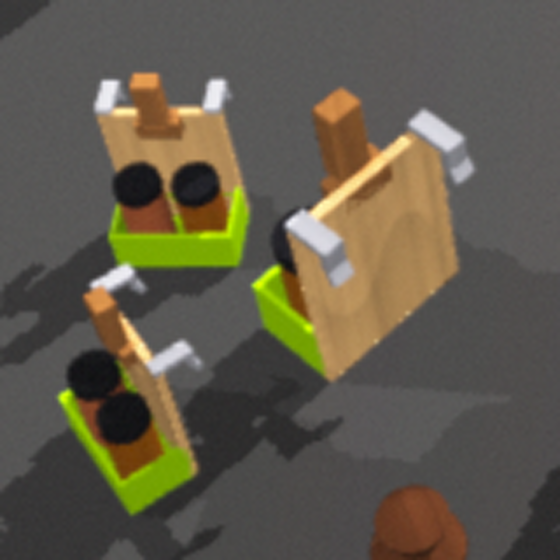

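The crop confirms it: the caddy at crop (370,250) is clearly the largest, with hooks 96 mm apart and arm tops at z 0.156. The other two have hooks at z 0.11. Next I'll refine the grip, the rail axis (circle fit) and the bystander positions.

```bash
cat > m2.py <<'E'
from h import *
from scipy.optimize import least_squares
for n in ['top','scene']:
    r,d,C,K=load(n); P=cloud(d,C,K); hsv=cv2.cvtColor(r,cv2.COLOR_RGB2HSV); H,S,V=[hsv[...,i].astype(int) for i in range(3)]
    X,Y,Z=P[...,0],P[...,1],P[...,2]
    w=(S<50)&(X>.59)&(X<.7)&(Y>-.22)&(Y<.19)
    for z0,nm in [(.19,'rail'),(.1,'rest')]:
        q=w&(abs(Z-z0)<.009); Q=P[q]
        f=lambda p:np.hypot((Q[:,0]-p[0]-p[1]*Q[:,1])/np.hypot(1,p[1]),Q[:,2]-p[2])-.007
        s=least_squares(f,[.64,-.1,z0],loss='soft_l1',f_scale=.001); print(n,nm,s.x.round(4),len(Q),abs(s.fun).mean())
    near=(X>.4)&(X<.53)&(Y>-.36)&(Y<-.22)
    def rep(nm,q):
        Q=P[q]
        if len(Q)>3: 
            b=cv2.minAreaRect(Q[:,:2].astype(np.float32)*1000); print(n,nm,len(Q),'mean',Q.mean(0).round(4),'rect',np.round(b[0],1),np.round(b[1],1),round(b[2],1))
    rep('griptop',near&(Z>.2)&(Z<.21))
    rep('boardtop',near&(Z>.145)&(Z<.153)&(S>60))
    rep('hooks',near&(Z>.152)&(Z<.16)&(S<60))
    rep('board back',near&(Z>.02)&(Z<.12)&(S>60)&(X>.45))
    rep('tin',(Z>.14)&(Z<.157)&(X>.35)&(X<.5)&(Y>.1)&(Y<.3))
    rep('mug',(Z>.09)&(Z<.1)&(X>.45)&(X<.6)&(Y>.2)&(Y<.4))
    rep('mill',(Z>.03)&(Z<.16)&(X>.5)&(X<.7)&(Y>-.45)&(Y<-.27))
    rep('post+',(S<60)&(Z>.198)&(Z<.206)&(X>.58)&(X<.65)&(Y>.17))
    rep('post-',(S<90)&(V<150)&(Z>.215)&(Z<.23)&(X>.63)&(X<.7)&(Y<-.2))
E
python3 m2.py
```

```text
top rail [ 0.6402 -0.0982  0.19  ] 605 0.0012807652015688594
top rest [ 0.6402 -0.0989  0.0999] 644 0.001260370590490053
top griptop 61 mean [ 0.4534 -0.2874  0.205 ] rect [ 453.7 -287. ] [22.4 18.5] 84.2
top boardtop 52 mean [ 0.4628 -0.278   0.1497] rect [ 459.6 -283.9] [92.9 21.8] 84.5
top hooks 134 mean [ 0.4785 -0.2901  0.156 ] rect [ 479.  -290.4] [110.6  33. ] 83.9
top board back 151 mean [ 0.4625 -0.2707  0.0671] rect [ 462.5 -288.5] [111.6  24.8] 89.9
top tin 572 mean [0.3999 0.2753 0.1489] rect [399.  272.4] [55.2 84.7] 89.9
top mug 24 mean [0.5326 0.3961 0.094 ] rect [532.3 395.7] [ 7.  41.8] 88.4
top mill 472 mean [ 0.6231 -0.426   0.0995] rect [ 628.7 -428.5] [55.7 42.1] 1.3
top post+ 39 mean [0.6202 0.1981 0.2014] rect [622.7 192.3] [16.  32.5] 18.4
top post- 10 mean [ 0.6568 -0.2357  0.222 ] rect [ 656.8 -236.1] [12.2  4.4] 83.6
scene rail [ 0.6413 -0.0973  0.1904] 734 0.001021508793384426
scene rest [ 0.6413 -0.0986  0.1005] 819 0.0011262731590906154
scene griptop 102 mean [ 0.4568 -0.2887  0.2044] rect [ 456.3 -287.5] [20.8 26.2] 4.9
scene boardtop 206 mean [ 0.4664 -0.2896  0.1496] rect [ 467.9 -297. ] [39.  99.9] 7.9
scene hooks 220 mean [ 0.481  -0.2922  0.1563] rect [ 480.4 -289.4] [110.9  36.8] 84.9
scene board back 1211 mean [ 0.4702 -0.2904  0.0688] rect [ 470.1 -288.9] [113.1  17.5] 78.5
scene tin 430 mean [0.4064 0.2721 0.149 ] rect [403.1 270.1] [86.1 59.5] 0.1
scene mug 32 mean [0.5373 0.3951 0.0941] rect [535.9 392.5] [13.3 46.2] 89.8
scene mill 865 mean [ 0.642  -0.4359  0.1064] rect [ 631.  -429.8] [55.6 40.2] 0.1
scene post+ 46 mean [0.6233 0.1961 0.2013] rect [624.9 191.3] [16.4 39.5] 14.7
scene post- 86 mean [ 0.6661 -0.2375  0.224 ] rect [ 664.7 -236.2] [15.8 18.5] 69.4
```

>>> {"api": "apply_moves", "payload": {"linear": [[0.25,-0.15,-0.2],[0.5,-0.3,-0.4],[0.75,-0.45,-0.4],[1,-0.6,-0.4],[1,-0.6,-0.4]], "delta_rot": [[0,0,0],[0,0,0],[0,0,0],[0,0,0],[0,0,0]], "gripper": 0.2, "force": 50}}

```text
clock: 0.52
position: [0.3408, -0.4596, 0.2352]
tool_rot: [-3.141, -0.002, 0.459]
force: [0.5, 0.9, 0.1]
grip_width: 0.0513
finger_force: 0.0
```

>>> {"api": "apply_moves", "payload": {"linear": [[0.25,-0.15,0],[0.5,-0.3,0],[0.75,-0.45,0],[1,-0.6,0],[1,-0.6,0]], "delta_rot": [[0,0,0],[0,0,0],[0,0,0],[0,0,0],[0,0,0]]}}

```text
clock: 0.93
position: [0.404, -0.3617, 0.2348]
tool_rot: [-3.14, -0.002, 0.459]
force: [1.4, 0.8, -0.1]
grip_width: 0.051
finger_force: 0.0
```

>>> {"api": "apply_moves", "payload": {"linear": [[0.2,-0.1,0],[0.4,-0.2,0],[0.6,-0.3,0],[0.84,-0.47,0],[0.84,-0.47,0]], "delta_rot": [[0,0,0.055],[0,0,0.11],[0,0,0.165],[0,0,0.22],[0,0,0.264]]}}

```text
clock: 1.35
position: [0.4584, -0.2829, 0.2346]
tool_rot: [-3.139, -0.0, -0.101]
force: [0.4, 1.1, 0.1]
grip_width: 0.0511
finger_force: 0.0
```

```bash
cat > go.py <<'E'
from h import *
import sys
# go.py x y z yaw : shares needed from current measured pose
s=monitor.observe(); p=np.array(s['position']); r=R.from_euler('xyz',s['tool_rot'])
t=np.array([float(a) for a in sys.argv[1:4]]); rt=R.from_euler('xyz',[np.pi,0,float(sys.argv[4])])
print('clock',s['clock'],'pos',p.round(4),'rot',np.round(s['tool_rot'],4),'F',np.round(s['force'],2),'w',round(s['grip_width'],4))
print('lin',(r.inv().apply(t-p)/.1).round(3),'rot',((r.inv()*rt).as_rotvec()/2.0944).round(4))
E
python3 go.py .455 -.2875 .164 -.1
python3 - <<'E'
from h import *
r,d,C,K=grab('wrist'); save('w1',r)
E
```

```text
clock 1.35 pos [ 0.4584 -0.2829  0.2346] rot [-3.1394e+00 -3.0000e-04 -1.0090e-01] F [0.39 1.08 0.13] w 0.0511
lin [-0.029  0.051  0.706] rot [-0.001  -0.0002 -0.0004]
```

View pics/w1.png

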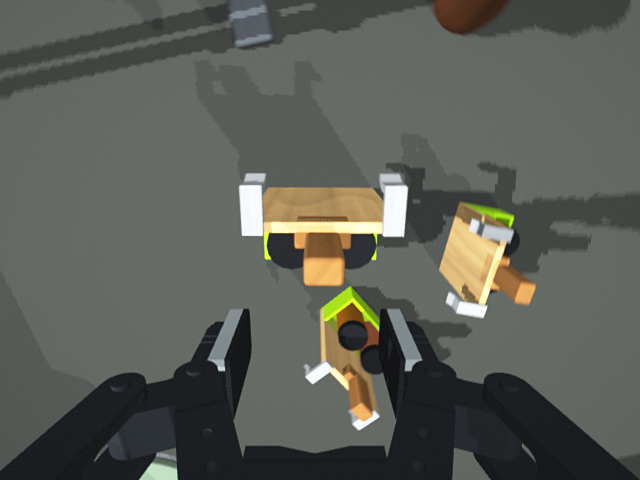

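Run:
```python
from h import *
r,d,C,K=load('wrist'); P=cloud(d,C,K); hsv=cv2.cvtColor(r,cv2.COLOR_RGB2HSV);S=hsv[...,1]
X,Y,Z=P[...,0],P[...,1],P[...,2]
for nm,q in [('grip',(Z>.2)&(Z<.21)&(X>.4)&(X<.5)&(abs(Y+.29)<.03)),('hooks',(S<60)&(Z>.15)&(Z<.162)&(X>.43)&(X<.53)&(abs(Y+.29)<.08))]:
    Q=P[q]; print(nm,len(Q))
    if len(Q)>5: b=cv2.minAreaRect(Q[:,:2].astype(np.float32)*1000); print(np.round(b[0],1),np.round(b[1],1),round(b[2],1),Q.mean(0))
```

```text
grip 1231
[ 455.5 -287.4] [23.9 17.7] 85.4 [ 0.45629311 -0.28734285  0.20480019]
hooks 2647
[ 479.9 -289.8] [110.6  34.4] 84.2 [ 0.47851514 -0.29151229  0.15539335]
```

The wrist view shows the grip at (325,258) with the hooks at (254,205) and (393,205), square to the fingers. The wrist depth agrees with the other cameras, so I'm going down.

>>> {"api": "apply_moves", "payload": {"linear": [[-0.025,0.05,0],[-0.025,0.05,0.2],[-0.025,0.05,0.4],[-0.025,0.05,0.6],[-0.025,0.05,0.7]], "delta_rot": [[0,0,0],[0,0,0],[0,0,0],[0,0,0],[0,0,0]]}}

```text
clock: 1.82
position: [0.4511, -0.2933, 0.1629]
tool_rot: [-3.141, 0.002, -0.098]
force: [0.5, -0.7, -0.7]
grip_width: 0.0514
finger_force: 0.0
```

>>> {"api": "apply_moves", "payload": {"linear": [[0,0,0],[0,0,0],[0,0,0],[0,0,0],[0,0,0]], "delta_rot": [[0,0,0],[0,0,0],[0,0,0],[0,0,0],[0,0,0]], "gripper": -1, "force": 60}}

```text
clock: 2.23
position: [0.4531, -0.2926, 0.1657]
tool_rot: [3.141, -0.001, -0.1]
force: [-0.3, 1.7, 2.2]
grip_width: 0.0208
finger_force: 59.4
```

>>> {"api": "apply_moves", "payload": {"linear": [[0,0,0],[0,0,0],[0,0,-0.05],[0,0,-0.1],[0,0,-0.1]], "delta_rot": [[0,0,0],[0,0,0],[0,0,0],[0,0,0],[0,0,0]]}}

```text
clock: 2.65
position: [0.4529, -0.2926, 0.1759]
tool_rot: [3.141, -0.001, -0.1]
force: [0.5, 0.3, -4.2]
grip_width: 0.0212
finger_force: 58.9
```

>>> {"api": "apply_moves", "payload": {"linear": [[0,0,-0.2],[0,0,-0.45],[0,0,-0.7],[0,-0.1,-0.85],[0,-0.3,-0.85]], "delta_rot": [[0,0,0],[0,0,0],[0,0,0],[0,0,0],[0,0,0]]}}

```text
clock: 3.07
position: [0.4563, -0.2647, 0.263]
tool_rot: [3.139, -0.004, -0.103]
force: [0.7, -0.2, -5.4]
grip_width: 0.0208
finger_force: 59.6
```

>>> {"api": "apply_moves", "payload": {"linear": [[0,-0.2,0],[0,-0.4,0],[0,-0.6,0],[0,-0.8,0],[0,-1,0]], "delta_rot": [[0,0,0],[0,0,0],[0,0,0],[0,0,0],[0,0,0]]}}

```text
clock: 3.48
position: [0.4655, -0.1621, 0.2599]
tool_rot: [3.141, 0.0, -0.1]
force: [1.4, -0.5, -3.7]
grip_width: 0.0211
finger_force: 59.5
```

>>> {"api": "apply_moves", "payload": {"linear": [[0,-0.2,0],[0,-0.4,0],[0,-0.6,0],[0,-0.8,0],[0,-1,0]], "delta_rot": [[0,0,0],[0,0,0],[0,0,0],[0,0,0],[0,0,0]]}}

```text
clock: 3.9
position: [0.4756, -0.0626, 0.2599]
tool_rot: [3.141, 0.0, -0.1]
force: [0.1, 0.7, -3.5]
grip_width: 0.0215
finger_force: 59.5
```

>>> {"api": "apply_moves", "payload": {"linear": [[0.05,-0.2,0],[0.15,-0.4,0],[0.3,-0.6,0],[0.45,-0.8,0],[0.55,-1,0]], "delta_rot": [[0,0,0],[0,0,-0.02],[0,0,-0.045],[0,0,-0.07],[0,0,-0.0945]]}}

```text
clock: 4.32
position: [0.5415, 0.0313, 0.2599]
tool_rot: [3.141, -0.0, 0.1]
force: [1.0, -0.6, -3.3]
grip_width: 0.021
finger_force: 59.6
```

>>> {"api": "apply_moves", "payload": {"linear": [[0,-0.1,0],[0,-0.3,0],[0,-0.45,0],[0,-0.45,0],[0,-0.45,0]], "delta_rot": [[0,0,0],[0,0,0],[0,0,0],[0,0,0],[0,0,0]]}}

```text
clock: 4.73
position: [0.5358, 0.0757, 0.2599]
tool_rot: [3.141, 0.0, 0.099]
force: [-0.0, -0.4, -3.6]
grip_width: 0.0209
finger_force: 59.6
```

```bash
python3 go.py .545 .075 .262 .098
cat > m3.py <<'E'
from h import *
s=monitor.observe(); p=np.array(s['position'])
import sys
for n in sys.argv[1:]:
    r,d,C,K=grab(n); save(n+'_%d'%(s['clock']*100),r); P=cloud(d,C,K); S=cv2.cvtColor(r,cv2.COLOR_RGB2HSV)[...,1]
    Zc=P[...,2]; X,Y=P[...,0],P[...,1]
    b0=p[2]-.166+.156   # expected hook top height
    q=(S<60)&(abs(Zc-b0)<.008)&(abs(X-p[0]-.024)<.04)&(abs(Y-p[1])<.09)
    q=cv2.morphologyEx(q.astype(np.uint8),cv2.MORPH_OPEN,np.ones((3,3)) if n=='wrist' else np.ones((2,2)))
    k,l,st,c=cv2.connectedComponentsWithStats(q)
    for i in range(1,k):
        if st[i,4]>15:
            Q=P[l==i]; b=cv2.minAreaRect(Q[:,:2].astype(np.float32)*1000); print(n,'hook',c[i].round(),st[i,4],'rect',np.round(b[0],1),np.round(b[1],1),round(b[2],1),'z',np.percentile(Q[:,2],[10,50,90]).round(4))
print('tcp',p,s['clock'])
E
python3 m3.py top scene wrist
```

```text
clock 4.7333 pos [0.5358 0.0757 0.2599] rot [3.1414e+00 2.0000e-04 9.8800e-02] F [-0.04 -0.42 -3.59] w 0.0209
lin [ 0.091  0.016 -0.021] rot [0.0001 0.0001 0.0004]
scene hook [382. 202.] 100 rect [492.7 256.8] [ 32.6 324.1] 27.7 z [nan nan nan]
scene hook [362. 227.] 108 rect [565.   61.7] [32.5 80.2] 9.3 z [0.2417 0.2498 0.2527]
wrist hook [215. 229.] 2187 rect [558.1 126.3] [34.8 14.6] 5.3 z [0.2513 0.2528 0.2537]
wrist hook [407. 228.] 2118 rect [567.4  30.8] [34.5 14.8] 5.2 z [0.2488 0.2503 0.2512]
wrist hook [247. 252.] 89 rect [547.2 111.4] [4.1 7.5] 67.6 z [0.2456 0.2464 0.2472]
wrist hook [348. 248.] 18 rect [553.9  58.7] [2.5 1.6] 7.0 z [0.2443 0.2451 0.2458]
wrist hook [370. 252.] 441 rect [553.1  47.7] [ 6.7 20. ] 5.4 z [0.2441 0.2449 0.2457]
wrist hook [267. 253.] 58 rect [547.8 100.5] [3.  7.5] 65.7 z [0.2455 0.2463 0.247 ]
wrist hook [273. 257.] 23 rect [546.2  97.1] [1.7 2.7] 9.6 z [0.2455 0.2462 0.2469]
tcp [0.53577772 0.0757243  0.25985937] 4.7333
```

```bash
cat > m4.py <<'E'
from h import *
from scipy.optimize import least_squares
for n in ['wrist']:
    r,d,C,K=load(n); P=cloud(d,C,K); S=cv2.cvtColor(r,cv2.COLOR_RGB2HSV)[...,1]
    for z0 in (.19,.1):
        q=(S<60)&(abs(P[...,2]-z0)<.009)&(P[...,0]>.6)&(P[...,0]<.7)&(P[...,1]>-.2)&(P[...,1]<.17); Q=P[q]
        f=lambda p:np.hypot((Q[:,0]-p[0]-p[1]*Q[:,1])/np.hypot(1,p[1]),Q[:,2]-p[2])-.007
        s=least_squares(f,[.64,-.1,z0],loss='soft_l1',f_scale=.001); print(z0,s.x.round(4),len(Q),abs(s.fun).mean(),Q[:,1].min(),Q[:,1].max())
E
python3 m4.py; ls pics
```

```text
0.19 [ 0.641  -0.099   0.1904] 8974 0.0004281391546543986 -0.10693913151013738 0.16999114926134873
0.1 [ 0.6412 -0.0983  0.1008] 2224 0.00038378732522743766 -0.17836191809858787 0.1699866025580783
crop1.png
scene0.png
scene_473.png
top0.png
top_473.png
w1.png
wrist_473.png
```

View pics/wrist_473.png

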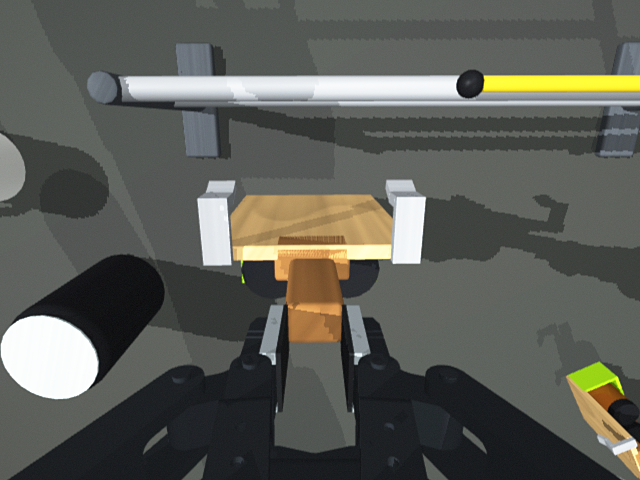

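The wrist view shows the caddy held upright and square to the rail. Its hooks are at (215,230) and (407,228). The guard's black ball is at (470,83), clear of the right hook's column. All three cameras agree on the rail within 1 mm. Moving over the rail.

>>> {"api": "apply_moves", "payload": {"linear": [[0.1,0,0],[0.3,0.01,0],[0.5,0.02,0],[0.675,0.02,0],[0.675,0.02,0]], "delta_rot": [[0,0,0],[0,0,0],[0,0,0],[0,0,0],[0,0,0]]}}

```text
clock: 5.3
position: [0.6063, 0.0794, 0.2592]
tool_rot: [-3.142, -0.0, 0.096]
force: [-0.1, 0.8, -4.5]
grip_width: 0.0213
finger_force: 59.5
```

>>> {"api": "apply_moves", "payload": {"linear": [[0,0,0],[0,0,0],[0,0,0.05],[0,0,0.1],[0,0,0.1]], "delta_rot": [[0,0,0],[0,0,0],[0,0,0],[0,0,0],[0,0,0]]}}

```text
clock: 5.72
position: [0.6028, 0.0796, 0.2489]
tool_rot: [3.141, 0.001, 0.098]
force: [0.3, -0.3, -3.9]
grip_width: 0.021
finger_force: 59.5
```

```bash
python3 go.py .6062 .0809 .212 .0985; python3 m3.py wrist; python3 m4.py
```

```text
clock 5.7167 pos [0.6028 0.0796 0.2489] rot [3.1414e+00 1.2000e-03 9.7700e-02] F [ 0.32 -0.35 -3.86] w 0.021
lin [ 0.036 -0.009  0.369] rot [ 0.0001  0.0006 -0.0004]
wrist hook [215. 228.] 2203 rect [625.3 131.4] [34.6 14.5] 5.8 z [0.2403 0.2421 0.2429]
wrist hook [400. 232.] 2626 rect [633.8  47.2] [34.6 37.1] 4.7 z [0.2338 0.2392 0.2403]
wrist hook [338. 246.] 45 rect [621.6  69.4] [1.7 7.4] 0.4 z [0.2336 0.2343 0.2352]
wrist hook [250. 251.] 183 rect [614.4 113.9] [6.5 9.4] 2.6 z [0.2349 0.2356 0.2366]
wrist hook [268. 253.] 139 rect [615.2 105.3] [6.3 8.4] 7.4 z [0.2346 0.2354 0.2361]
tcp [0.60275467 0.07964877 0.2488653 ] 5.7167
0.19 [ 0.6409 -0.0981  0.1904] 7332 0.0004270688848850445 -0.11419477459379929 0.16993251526912675
0.1 [ 0.6409 -0.0985  0.1004] 6655 0.000450263535868883 -0.18515283083825934 0.1699231267025343
```

>>> {"api": "apply_moves", "payload": {"linear": [[0.015,0,0],[0.015,0,0.08],[0.015,0,0.16],[0.015,0,0.24],[0.015,0,0.32]], "delta_rot": [[0,0,0],[0,0,0],[0,0,0],[0,0,0],[0,0,0]]}}

```text
clock: 6.18
position: [0.6047, 0.08, 0.2167]
tool_rot: [3.142, 0.001, 0.098]
force: [-0.5, 0.4, -3.2]
grip_width: 0.0211
finger_force: 59.5
```

>>> {"api": "apply_moves", "payload": {"linear": [[0,0,0],[0,0,0],[0,0,0.01],[0,0,0.02],[0,0,0.03]], "delta_rot": [[0,0,0],[0,0,0],[0,0,0],[0,0,0],[0,0,0]]}}

```text
clock: 6.6
position: [0.6051, 0.0801, 0.2151]
tool_rot: [-3.142, -0.001, 0.098]
force: [1.1, 0.4, -3.3]
grip_width: 0.0212
finger_force: 59.5
```

>>> {"api": "apply_moves", "payload": {"linear": [[0,0,0.005],[0,0,0.01],[0,0,0.015],[0,0,0.02],[0,0,0.02]], "delta_rot": [[0,0,0],[0,0,0],[0,0,0],[0,0,0],[0,0,0]]}}

```text
clock: 7.02
position: [0.6049, 0.08, 0.2128]
tool_rot: [-3.142, 0.0, 0.098]
force: [-0.0, -0.2, -2.9]
grip_width: 0.0213
finger_force: 59.5
```

```bash
python3 go.py .6062 .0809 .212 .0985; python3 m3.py wrist scene; python3 m4.py
```

```text
clock 7.0167 pos [0.6049 0.08   0.2128] rot [-3.1416  0.      0.0978] F [-0.03 -0.24 -2.93] w 0.0213
lin [ 0.013 -0.007  0.008] rot [-0.      0.     -0.0004]
wrist hook [312. 226.] 9454 rect [632.6  80. ] [ 34.6 181.4] 5.7 z [0.1959 0.1978 0.2062]
wrist hook [360. 251.] 673 rect [622.1  58. ] [ 7.  30.6] 4.7 z [0.1972 0.1981 0.1989]
wrist hook [249. 250.] 53 rect [617.1 115.1] [3.1 5.4] 82.5 z [0.199  0.1997 0.2006]
wrist hook [256. 252.] 44 rect [616.7 111.7] [1.9 7.7] 63.4 z [0.1988 0.1996 0.2002]
wrist hook [269. 253.] 117 rect [617.2 105.2] [6.2 7.3] 9.6 z [0.1985 0.1993 0.2001]
scene hook [398. 243.] 398 rect [612.4 146.9] [ 42.4 320.3] 15.7 z [nan nan nan]
tcp [0.60493814 0.08003676 0.21282939] 7.0167
0.19 [ 0.6409 -0.0965  0.1904] 11479 0.0016138497487902255 -0.08457861566131511 0.16998812433383675
0.1 [ 0.6409 -0.0987  0.1004] 7071 0.00044463461039759083 -0.1587798234599246 0.16997729347956897
```

>>> {"api": "apply_moves", "payload": {"linear": [[0,0,0.005],[0,0,0.01],[0,0,0.015],[0,0,0.02],[0,0,0.02]], "delta_rot": [[0,0,0],[0,0,0],[0,0,0],[0,0,0],[0,0,0]]}}

```text
clock: 7.53
position: [0.605, 0.0805, 0.2113]
tool_rot: [-3.141, -0.0, 0.098]
force: [-2.4, 3.3, 3.9]
grip_width: 0.0211
finger_force: 60.7
```

>>> {"api": "apply_moves", "payload": {"linear": [[0,0,0.005],[0,0,0.01],[0,0,0.01],[0,0,0.01],[0,0,0.01]], "delta_rot": [[0,0,0],[0,0,0],[0,0,0],[0,0,0],[0,0,0]]}}

```text
clock: 7.95
position: [0.605, 0.0809, 0.2108]
tool_rot: [-3.141, -0.001, 0.098]
force: [-5.2, 3.8, 10.5]
grip_width: 0.0212
finger_force: 61.5
```

Both hooks are over the rail and in contact. I'll release here so the caddy settles freely on the rail, then regrip for the slide.

>>> {"api": "apply_moves", "payload": {"linear": [[0,0,-0.01],[0,0,-0.02],[0,0,-0.02],[0,0,-0.02],[0,0,-0.02]], "delta_rot": [[0,0,0],[0,0,0],[0,0,0],[0,0,0],[0,0,0]]}}

```text
clock: 8.37
position: [0.6049, 0.0801, 0.2118]
tool_rot: [-3.142, 0.0, 0.098]
force: [-1.0, -0.2, 0.6]
grip_width: 0.0212
finger_force: 60.2
```

>>> {"api": "apply_moves", "payload": {"linear": [[0,0,0],[0,0,0],[0,0,0],[0,0,0],[0,0,0]], "delta_rot": [[0,0,0],[0,0,0],[0,0,0],[0,0,0],[0,0,0]], "gripper": 0.2}}

```text
clock: 8.78
position: [0.605, 0.08, 0.2119]
tool_rot: [3.142, -0.0, 0.098]
force: [0.3, -0.2, -0.3]
grip_width: 0.0512
finger_force: 0.0
```

>>> {"api": "apply_moves", "payload": {"linear": [[0,0,0],[0,0,0],[0,0,0],[0,0,0],[0,0,0]], "delta_rot": [[0,0,0],[0,0,0],[0,0,0],[0,0,0],[0,0,0]]}}

```text
clock: 9.2
position: [0.605, 0.08, 0.2119]
tool_rot: [-3.142, -0.0, 0.098]
force: [0.0, 0.5, 0.4]
grip_width: 0.0512
finger_force: 0.0
```

```bash
python3 go.py .6062 .0809 .212 .0985
python3 - <<'E'
from h import *
a=[]
for n in ['wrist','scene']:
    r,d,C,K=grab(n); a.append(r); P=cloud(d,C,K); S=cv2.cvtColor(r,cv2.COLOR_RGB2HSV)[...,1]
    X,Y,Z=P[...,0],P[...,1],P[...,2]
    q=(S<60)&(Z>.2)&(Z<.212)&(X>.59)&(X<.67)&(Y>0)&(Y<.165)
    k,l,st,c=cv2.connectedComponentsWithStats(cv2.morphologyEx(q.astype(np.uint8),cv2.MORPH_OPEN,np.ones((2,2))))
    for i in range(1,k):
        if st[i,4]>15:
            Q=P[l==i];b=cv2.minAreaRect(Q[:,:2].astype(np.float32)*1000);print(n,c[i].round(),st[i,4],np.round(b[0],1),np.round(b[1],1),'z',np.percentile(Q[:,2],[10,50,90]).round(4))
b=cv2.resize(a[1][170:290,310:470],(640,480),interpolation=cv2.INTER_CUBIC)
save('hang',np.hstack([cv2.resize(a[0],(400,300)),cv2.resize(b,(400,300))]))
E
```

```text
clock 9.2 pos [0.605  0.08   0.2119] rot [-3.1416 -0.      0.0978] F [0.01 0.51 0.4 ] w 0.0512
lin [ 0.013 -0.007 -0.001] rot [-0.     -0.     -0.0003]
wrist [216. 233.] 1969 [580.5 150. ] [ 19.  133.3] z [nan nan nan]
wrist [409. 232.] 1961 [607.2  -6.3] [128.4  52.8] z [nan nan nan]
scene [407. 227.] 79 [631.4 157.5] [72.4 30.9] z [0.197  0.203  0.2055]
scene [389. 253.] 83 [637.6  56.7] [104.   32.5] z [0.1969 0.2026 0.2056]
```

View pics/hang.png

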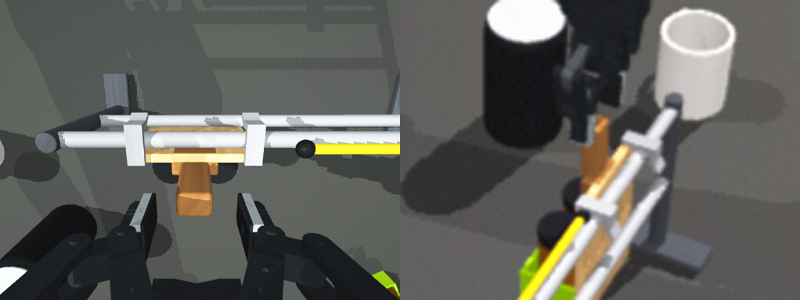

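The left panel (wrist) shows both hooks over the rail at (136,140) and (254,138), with the ball at (305,149) beyond them. The right panel (scene) agrees: both hook tops are level at z 0.203. Now I'll regrip lightly and slide.

>>> {"api": "apply_moves", "payload": {"linear": [[0,0,0],[0,0,0],[0,0,0],[0,0,0],[0,0,0]], "delta_rot": [[0,0,0],[0,0,0],[0,0,0],[0,0,0],[0,0,0]], "gripper": -1, "force": 25}}

```text
clock: 9.72
position: [0.6049, 0.0801, 0.2118]
tool_rot: [-3.142, 0.0, 0.098]
force: [-0.2, 0.5, -0.8]
grip_width: 0.0221
finger_force: 25.2
```

>>> {"api": "apply_moves", "payload": {"linear": [[0,0,0],[0,0.03,0],[0,0.08,0],[0,0.14,0],[0,0.2,0]], "delta_rot": [[0,0,0],[0,0,0],[0,0,0],[0,0,0],[0,0,0]]}}

```text
clock: 10.13
position: [0.6069, 0.0594, 0.2119]
tool_rot: [3.142, 0.0, 0.098]
force: [-1.9, 2.8, 0.6]
grip_width: 0.0223
finger_force: 25.3
```

>>> {"api": "apply_moves", "payload": {"linear": [[0,0.1,0],[0,0.2,0],[0,0.3,0],[0,0.4,0],[0,0.5,0]], "delta_rot": [[0,0,0],[0,0,0],[0,0,0],[0,0,0],[0,0,0]]}}

```text
clock: 10.55
position: [0.6118, 0.0091, 0.2119]
tool_rot: [3.142, 0.0, 0.097]
force: [-0.9, 3.0, 0.7]
grip_width: 0.0226
finger_force: 25.4
```

>>> {"api": "apply_moves", "payload": {"linear": [[0,0.1,0],[0,0.2,0],[0,0.3,0],[0,0.4,0],[0,0.5,0]], "delta_rot": [[0,0,0],[0,0,0],[0,0,0],[0,0,0],[0,0,0]]}}

```text
clock: 10.97
position: [0.6167, -0.0404, 0.2119]
tool_rot: [-3.142, 0.0, 0.098]
force: [-2.2, 2.8, 1.2]
grip_width: 0.0226
finger_force: 25.4
```

>>> {"api": "apply_moves", "payload": {"linear": [[0,0.06,0],[0,0.12,0],[0,0.18,0],[0,0.22,0],[0,0.22,0]], "delta_rot": [[0,0,0],[0,0,0],[0,0,0],[0,0,0],[0,0,0]]}}

```text
clock: 11.38
position: [0.6188, -0.0625, 0.2118]
tool_rot: [3.141, 0.0, 0.097]
force: [-0.7, -2.2, -0.6]
grip_width: 0.0223
finger_force: 25.2
```

```bash
cat > m5.py <<'E'
from h import *
a=[]
s=monitor.observe(); print(s['clock'],np.round(s['position'],4),np.round(s['tool_rot'],3),np.round(s['force'],2))
for n in ['wrist','scene']:
    r,d,C,K=grab(n); a.append(r); P=cloud(d,C,K); hsv=cv2.cvtColor(r,cv2.COLOR_RGB2HSV); H,S,V=[hsv[...,i].astype(int) for i in range(3)]
    X,Y,Z=P[...,0],P[...,1],P[...,2]
    t=.0982; yr=((Y+.021)*np.cos(t)-(X-.643)*np.sin(t)); xr=((X-.643)*np.cos(t)+(Y+.021)*np.sin(t))
    g=(abs(xr)<.04)&(Z>.13)&(Z<.23)
    for nm,q in [('stop',g&((H<5)|(H>175))&(S>180)&(V>90)),('board',g&(H>8)&(H<20)&(S>60)&(Z<.153+.047)&(xr<-.005)),('hooks',g&(S<60)&(Z>.199)&(Z<.207)&(yr<.13))]:
        Q=q.sum()
        if Q>5: print(n,nm,Q,'yr pct',np.percentile(yr[q],[1,5,50,95,99]).round(4),'z',np.median(Z[q]).round(4))
b=cv2.resize(a[1][200:360,270:430],(400,400),interpolation=cv2.INTER_CUBIC)
save('slide_%d'%(s['clock']*10),np.hstack([cv2.resize(a[0],(400,400)),b]))
E
python3 m5.py; ls pics | grep slide
```

```text
11.3833 [ 0.6188 -0.0625  0.2118] [3.141 0.    0.097] [-0.66 -2.22 -0.62]
wrist stop 1889 yr pct [-0.1292 -0.1281 -0.1177 -0.1102 -0.11  ] z 0.2016
wrist board 1207 yr pct [-0.0743 -0.0581 -0.0349 -0.0077  0.0021] z 0.1965
wrist hooks 2981 yr pct [-0.0935 -0.0923 -0.0795  0.0148  0.0161] z 0.2032
scene stop 101 yr pct [-0.1308 -0.1306 -0.124  -0.1138 -0.1087] z 0.2006
scene board 179 yr pct [-0.4211 -0.4181 -0.0525  0.0077  0.0144] z 0.1463
scene hooks 231 yr pct [-0.223  -0.2212 -0.0785  0.0773  0.1216] z 0.2021
slide_113.png
```

Wrist measurement: stop face at rail y -0.110, caddy side at -0.094, so the gap is about 16 mm. Approaching slowly.

>>> {"api": "apply_moves", "payload": {"linear": [[0,0.03,0],[0,0.06,0],[0,0.09,0],[0,0.11,0],[0,0.13,0]], "delta_rot": [[0,0,0],[0,0,0],[0,0,0],[0,0,0],[0,0,0]]}}

```text
clock: 11.9
position: [0.6201, -0.0744, 0.2119]
tool_rot: [-3.141, 0.0, 0.098]
force: [-1.4, 2.6, 1.7]
grip_width: 0.0228
finger_force: 25.4
```

>>> {"api": "apply_moves", "payload": {"linear": [[0,0.005,0],[0,0.01,0],[0,0.015,0],[0,0.02,0],[0,0.02,0]], "delta_rot": [[0,0,0],[0,0,0],[0,0,0],[0,0,0],[0,0,0]]}}

```text
clock: 12.32
position: [0.6203, -0.0762, 0.2119]
tool_rot: [-3.142, 0.0, 0.098]
force: [-2.0, 3.1, 1.2]
grip_width: 0.0226
finger_force: 25.3
```

>>> {"api": "apply_moves", "payload": {"linear": [[0,0.003,0],[0,0.006,0],[0,0.009,0],[0,0.01,0],[0,0.01,0]], "delta_rot": [[0,0,0],[0,0,0],[0,0,0],[0,0,0],[0,0,0]]}}

```text
clock: 12.73
position: [0.6204, -0.0773, 0.2119]
tool_rot: [3.142, 0.0, 0.098]
force: [-1.2, 2.6, 1.9]
grip_width: 0.0223
finger_force: 25.3
```

>>> {"api": "apply_moves", "payload": {"linear": [[0,0.003,0],[0,0.006,0],[0,0.009,0],[0,0.01,0],[0,0.01,0]], "delta_rot": [[0,0,0],[0,0,0],[0,0,0],[0,0,0],[0,0,0]]}}

```text
clock: 13.15
position: [0.6205, -0.0783, 0.2119]
tool_rot: [3.142, -0.0, 0.098]
force: [-1.4, 2.9, 0.9]
grip_width: 0.0227
finger_force: 25.3
```

>>> {"api": "apply_moves", "payload": {"linear": [[0,0.003,0],[0,0.006,0],[0,0.009,0],[0,0.01,0],[0,0.01,0]], "delta_rot": [[0,0,0],[0,0,0],[0,0,0],[0,0,0],[0,0,0]]}}

```text
clock: 13.57
position: [0.6206, -0.0792, 0.2119]
tool_rot: [-3.142, -0.0, 0.098]
force: [-1.5, 2.9, 0.0]
grip_width: 0.0227
finger_force: 25.4
```

>>> {"api": "apply_moves", "payload": {"linear": [[0,0.003,0],[0,0.006,0],[0,0.009,0],[0,0.01,0],[0,0.01,0]], "delta_rot": [[0,0,0],[0,0,0],[0,0,0],[0,0,0],[0,0,0]]}}

```text
clock: 13.98
position: [0.6206, -0.0795, 0.212]
tool_rot: [-3.141, 0.0, 0.098]
force: [-3.9, 6.5, 3.7]
grip_width: 0.0225
finger_force: 25.6
```

```bash
python3 m5.py
```

```text
13.9833 [ 0.6206 -0.0795  0.212 ] [-3.141  0.     0.098] [-3.86  6.53  3.68]
wrist stop 1540 yr pct [-0.1294 -0.1284 -0.1201 -0.1118 -0.1108] z 0.2029
wrist board 1222 yr pct [-0.0908 -0.0748 -0.0584 -0.02   -0.0148] z 0.1967
wrist hooks 3241 yr pct [-0.2119 -0.2075 -0.0966 -0.0019 -0.0006] z 0.2033
scene stop 102 yr pct [-0.1316 -0.1308 -0.1244 -0.1123 -0.1096] z 0.2008
scene board 168 yr pct [-0.4217 -0.418  -0.0745 -0.013  -0.0049] z 0.1446
scene hooks 240 yr pct [-0.2243 -0.2219 -0.0465  0.0704  0.1226] z 0.2022
```

The force has jumped and the position has stalled, so the caddy is touching the stop. A small extra nudge will make sure, then release and retreat straight up.

>>> {"api": "apply_moves", "payload": {"linear": [[0,0.002,0],[0,0.004,0],[0,0.004,0],[0,0.004,0],[0,0.004,0]], "delta_rot": [[0,0,0],[0,0,0],[0,0,0],[0,0,0],[0,0,0]]}}

```text
clock: 14.5
position: [0.6206, -0.0796, 0.2121]
tool_rot: [-3.14, 0.0, 0.098]
force: [-3.8, 7.1, 4.4]
grip_width: 0.0226
finger_force: 25.7
```

>>> {"api": "apply_moves", "payload": {"linear": [[0,0,0],[0,0,0],[0,0,0],[0,0,0],[0,0,0]], "delta_rot": [[0,0,0],[0,0,0],[0,0,0],[0,0,0],[0,0,0]], "gripper": 0.2}}

```text
clock: 14.92
position: [0.6207, -0.0809, 0.2119]
tool_rot: [3.141, -0.0, 0.097]
force: [0.4, 0.5, -0.2]
grip_width: 0.051
finger_force: 0.0
```

>>> {"api": "apply_moves", "payload": {"linear": [[0,0,-0.1],[0,0,-0.3],[0,0,-0.5],[0,0,-0.7],[0,0,-0.8]], "delta_rot": [[0,0,0],[0,0,0],[0,0,0],[0,0,0],[0,0,0]]}}

```text
clock: 15.33
position: [0.6214, -0.0807, 0.2951]
tool_rot: [3.141, -0.003, 0.098]
force: [0.8, 0.3, 0.7]
grip_width: 0.0512
finger_force: 0.0
```

>>> {"api": "apply_moves", "payload": {"linear": [[0,0,0],[0,0,0],[0,0,0],[0,0,0],[0,0,0]], "delta_rot": [[0,0,0],[0,0,0],[0,0,0],[0,0,0],[0,0,0]]}}

```text
clock: 15.75
position: [0.6204, -0.0806, 0.291]
tool_rot: [-3.141, 0.001, 0.098]
force: [0.4, 0.6, -0.4]
grip_width: 0.0511
finger_force: 0.0
```

```bash
python3 m5.py; ls pics|grep slide; cp $(ls -t pics/slide*|head -1) pics/final.png
```

```text
15.75 [ 0.6204 -0.0806  0.291 ] [-3.141e+00  1.000e-03  9.800e-02] [ 0.36  0.64 -0.38]
wrist stop 812 yr pct [-0.1292 -0.1284 -0.1199 -0.1116 -0.1107] z 0.2027
wrist board 1003 yr pct [-0.0951 -0.0848 -0.0536 -0.0208 -0.014 ] z 0.196
wrist hooks 1623 yr pct [-0.2122 -0.2068 -0.0962 -0.0015 -0.0003] z 0.2032
scene stop 101 yr pct [-0.1315 -0.131  -0.125  -0.1126 -0.1114] z 0.2008
scene board 172 yr pct [-0.4212 -0.4184 -0.0734 -0.012  -0.0056] z 0.1435
scene hooks 246 yr pct [-0.2238 -0.2215 -0.0895  0.0866  0.1189] z 0.202
slide_113.png
slide_139.png
slide_157.png
```

View pics/final.png

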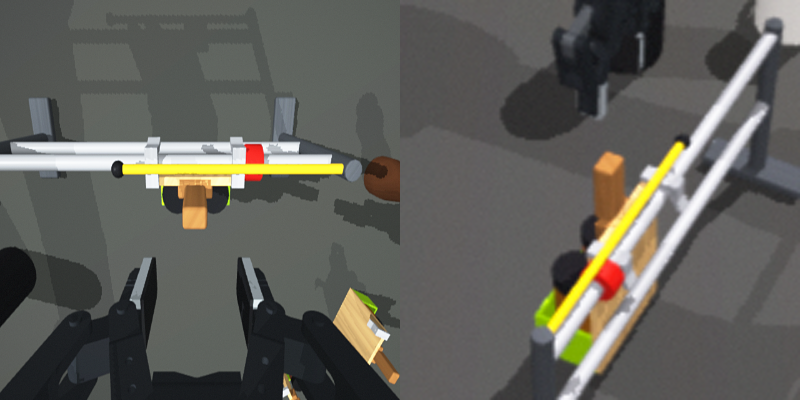

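The final view shows the right-hand hook at (238,162), next to the red stop at (255,162) under the guard bar. The gripper is clear, and the caddy side and stop face are within about 1 mm of each other.

```bash
python3 -c "
from workcell import workorder
print(workorder.job_done())"
```

```text
the job is handed in; nothing more can be done
None
```

I hung the green caddy on the upper rail by both hooks, slid it under the guard bar to a gentle touch on the red stop, let go and handed the job in; my last measurement put its side within about 1 mm of the stop, but the hand-in returned no verdict.

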